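# Unlock the elbow case on the plumbing shop counter

### The arm

A 6-joint arm with a two-finger parallel gripper is mounted at the origin on the work surface. World frame = base frame: x ahead of the robot, y to its left, z up, the work surface at z = 0. Lengths are in m, angles in degrees, forces in N, time in s.
With the tool pointing down it reaches from about 0.325 to 0.775 m from the base axis. Payload 9.3 kg.
Tool frame: the origin (TCP) lies between the finger pads; the fingertips stand 8 mm ahead of it and the grasp point (between the pads) lies 11 mm behind it; z points along the fingers, y is the line along which they close (so a half turn about z gives the same grasp; the last joint's range is limited). The gripper opens to 85 mm and grips with 20 to 120 N. Pads are 22 mm wide; open, the fingers measure 114 mm over their backs; the gripper's body (76 mm by 85 mm) begins 54 mm behind the grasp point. The pads swing forward as they close: fully open they stand 13 mm farther back than shut.
Start: joints at [54.569, 14.817, 1.232, 76.415, 0, 81.257], TCP at [0.247, 0.491, 0.239] pointing down, gripper open.
Joint ranges: [-174.27, 174.27], [-52.1, 104.24], [-59.71, 78.15], [-110.17, 111.67], [-87.03, 83.33], [-180, 180]. Speed limits (degrees/s): [127.2, 127.2, 159.86, 180, 180, 180].

### API

Orientations are given as a 3x3 rotation matrix whose columns are the frame's x, y, z axes.
In Python, from plant import ctrl gives the robot as it stands.
- The arm moves only by the tool arm_command, never from a script. Its argument "deltas" is a list of rows, each a list of 3 entries, a list of its own where there are three numbers: the shift along the tool's x, y, z in mm, then the turn, a rotation vector about the tool's x, y, z in rad, then the finger opening in mm, from 0 to 85.4. A call has 1 to 12 rows; each row shifts and turns the commanded pose from where the row before left it, along the tool's axes as they then stand; what a row does not reach is not made up. A row lasts 1/10 s, in which the tool goes at most 50 mm and 8.59 degrees, less where a joint would pass 70% of its speed; a pose out of reach is approached as far as the arm can. A call is refused whole if a number of a shift passes 50 or a number of a turn 0.15, either way. A call with a gripper value outside its range is refused whole. The fingers move at their own pace and stop on an object; "force" is the grip in N (left out, the last holds). Time passes only in rows, so rows that do not move let the fingers close. It gives the time, the measured TCP pose, the force, the opening and the grip force at its end, in the units of the state.
- ctrl.read_state(): the state, without advancing time (a new reading comes with each control period).
- ctrl.snapshot(name): name is "scene" or "top" or "wrist"; returns a dict with "img" (384x512x3 uint8, red, green, blue), "range_z" (384x512 float32, m along the optical axis (not along the pixel's ray), 0 where there is no reading), "intrinsics" (3x3 intrinsics, pixels), "R" (3x3) and "t" (3): a world point X has camera coordinates R X + t. Camera axes: x right, y down, z forward; pixel columns grow to the right and rows downward; lengths in m; the calibration is good to about 2 mm. A picture is of the moment at which its call begins.
- ctrl.sign_off(): hands the job in; it is judged then, once.
The state is a dict: "time": time; "qpos": joint angles; "dq": joint speeds; "effort": joint torques, N m; "tool_pos": TCP position; "tool_rot": TCP orientation; "contact_force": force on the tool from outside, world axes, zero at the start; "wrist_torque": the same for the moment, N m; "gripper_width": finger opening in m; "grasp_force": force on a finger pad.
Only numpy, scipy, OpenCV 4.12 (cv2) and the standard library are available. Lean on these libraries where they do the work, as an engineer would, in place of code of your own. Each camera call takes 0.05 s, during which the arm holds its last target. There are 200 camera calls.

### The job

Two grey stock cases lie on the shop counter; unlock the one that has a right-angle pipe elbow fixed on its lid as a sample. First turn its steel catch a full quarter turn by its round knob, so that it no longer blocks the bolt, then slide the bolt by its own knob all the way open, and leave both like that.

Things in the scene. Friction and masses are not known exactly. Their poses are not given: they have to be found in the camera images.
- case: Grey stock case, dark lid, fixed; origin: centre of its underside, +x from its front (robot side) to its back, z up. 224 mm deep (x), 264 wide (y), lid top 90 high. A white right-angle pipe elbow, 48 high, is fixed on the back half of its lid. Catch, bolt and bolt's staple lie along the lid's front edge. The other case is the same but bears a straight pipe coupling.
- catch_knob (a point): Centre of the top of the catch's knob: upright steel peg, 16 mm diameter, top 58 above the lid, grip its upper 40. It stands on a level flat strip, 14 wide, 15 above the lid at most, turning about a vertical pivot (head 20 across, 18 above the lid). Axes: z up, y from pivot to knob; pivot 45 from the knob. The strip goes on 62 past the pivot; that end blocks the bolt's knob.
- catch (a joint): Catch angle in rad, 0 to 1.57 (end stop), growing anticlockwise from above. At 0 (starts 0 to 0.1) the strip lies along the case's y, in line with the bolt, its knob at the case's +y end, and blocks the bolt; at 1.57 it is square to the bolt, its knob towards the case's front. Takes about 2 N at the knob; stays where it is left.
- bolt_knob (a point): Centre of the top of the bolt's knob: upright aluminium peg, 16 mm diameter, top 58 above the lid, grip its upper 40; at the middle of the lid's front edge, 120 from the catch's knob when locked. It rises from a level round bolt, 12 thick, that runs to the steel staple at the lid's -y side. Axes as the case's; it opens along +y, towards the catch's pivot.
- bolt (a joint): How far the bolt is drawn, in m: 0 (locked in the staple; starts 0 to 0.004) to 0.045 (end stop, fully open), along the case's +y. Until the catch is turned it moves only about 5 mm; then it slides with about 2 N and stays where it is left.

How it is judged:
By the outcome, as a careful person would: the job done as asked, in the order asked, and still so for the second after the job is handed in, with the robot touching nothing.
It also fails if it takes over 40 s, if anything falls off the work surface, if the arm or the gripper's body presses on something with over 40 N, if the wrist force passes 120 N, or if a joint passes its speed limit or range.

## Working session

There is one attempt and no reset: what is moved stays moved. The work goes in short steps, Python scripts to look and compute and a tool call to move; the robot and the scene stay as the last step left them, time stands still between calls to the robot, and variables do not carry over. Pictures are saved under pics/ and viewed, at most 10 in all, crops included, and the job is handed in when it is done.

Besides the shell and the picture viewer there is one more tool, called after "Call:" as name(argument=value, ...) on one line, values as JSON. arm_command: Moves the arm, as the interface text tells. Its arguments: {"type":"object","properties":{"deltas":{"type":"array"},"force":{"type":"number"}},"required":["deltas"]}

```bash
mkdir -p pics; cat > h.py <<'E'
import numpy as np, cv2
from plant import ctrl
def snap(n):
    s=ctrl.snapshot(n); s['n']=n; return s
def pts(s):
    K=np.array(s['intrinsics']);R=np.array(s['R']);t=np.array(s['t']);z=s['range_z']
    v,u=np.mgrid[:z.shape[0],:z.shape[1]]
    c=np.stack([(u-K[0,2])/K[0,0]*z,(v-K[1,2])/K[1,1]*z,z],-1)
    P=(c-t)@R; P[z==0]=np.nan; return P
def ray(s,u,v):
    K=np.array(s['intrinsics']);R=np.array(s['R']);t=np.array(s['t'])
    return -R.T@t, R.T@np.array([(u-K[0,2])/K[0,0],(v-K[1,2])/K[1,1],1.])
def onplane(s,u,v,z):
    o,d=ray(s,u,v); return o+d*(z-o[2])/d[2]
def tri(a,b):
    A=[];B=[]
    for s,u,v in (a,b):
        o,d=ray(s,u,v); d=d/np.linalg.norm(d); M=np.eye(3)-np.outer(d,d); A.append(M);B.append(M@o)
    return np.linalg.lstsq(np.vstack(A),np.hstack(B),rcond=None)[0]
E
python3 - <<'E'
from h import *
print(ctrl.read_state())
a=snap('scene');b=snap('top')
for s in(a,b): print(s['intrinsics'],-np.array(s['R']).T@s['t'])
import pickle; pickle.dump((a,b),open('ab.pkl','wb'))
for s in (a,b): cv2.imwrite('pics/%s0.png'%s['n'],s['img'][...,::-1])
E
```

```text
{'time': 0.0, 'qpos': array([5.45692491e+01, 1.48510533e+01, 1.18890518e+00, 7.64159264e+01,
       2.44586744e-04, 8.12583010e+01]), 'dq': array([ 0.03260154, -0.04460722,  0.04088749, -0.09168891, -0.04625125,
       -0.00645259]), 'effort': array([-8.13249026e-04, -5.55642378e+01,  3.44526029e+01,  1.39981843e-02,
       -3.66112281e-04,  3.79434297e-06]), 'tool_pos': array([0.24685777, 0.49117811, 0.23865754]), 'tool_rot': array([[-8.93457143e-01,  4.49147754e-01, -7.93436149e-04],
       [ 4.49148405e-01,  8.93456481e-01, -1.10784141e-03],
       [ 2.11316188e-04, -1.34617940e-03, -9.99999072e-01]]), 'contact_force': array([0.50090211, 0.56957941, 0.11091818]), 'wrist_torque': array([ 0.0319645 , -0.00188372, -0.00374131]), 'grasp_force': 0.0, 'gripper_width': 0.08534363979214374}
[[473.46632243   0.         251.63942738]
 [  0.         473.46632243 189.48906545]
 [  0.           0.           1.        ]] [ 1.12247776 -0.10368131  1.00677075]
[[399.86755994   0.         256.01745106]
 [  0.         399.86755994 187.84079608]
 [  0.           0.           1.        ]] [0.402506   0.04283104 1.08791288]
```

View pics/scene0.png

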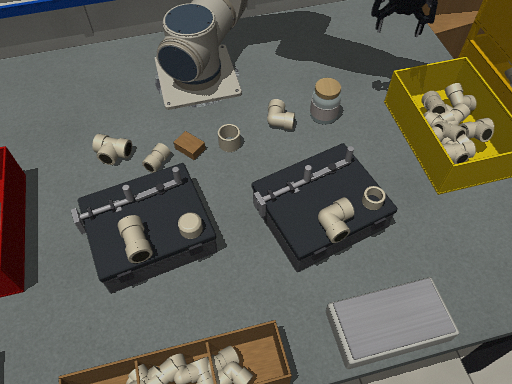

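View pics/top0.png

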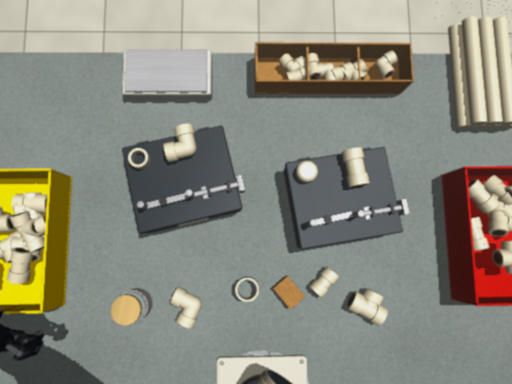

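The case with the elbow is the left one in the top view (elbow at 180,143) and the right one in the scene view (elbow at 337,215). Its catch knob is near top (141,205) / scene (349,153), and its bolt knob is near top (204,190) / scene (308,173).

```bash
python3 - <<'E'
from h import *
import pickle; a,b=pickle.load(open('ab.pkl','rb'))
ca=cv2.resize(a['img'][135:225,245:375],None,fx=6,fy=6,interpolation=cv2.INTER_CUBIC)
cb=cv2.resize(b['img'][165:225,125:255],None,fx=6,fy=6,interpolation=cv2.INTER_CUBIC)
im=np.vstack([ca[:240],cb])
cv2.imwrite('pics/crop.png',im[:600,:,::-1])
P=pts(b)
for (u,v) in [(141,205),(140,204),(142,204),(204,189),(204,190),(205,192),(155,201),(169,197),(190,215),(170,170)]: print(u,v,P[v,u].round(4))
P=pts(a)
for (u,v) in [(349,149),(349,150),(308,169),(308,170),(308,172)]: print('s',u,v,P[v,u].round(4))
E
```

```text
141 205 [0.4951 0.2845 0.1478]
140 204 [0.4974 0.2865 0.149 ]
142 204 [0.4975 0.2822 0.1479]
204 189 [0.5393 0.1432 0.0933]
204 190 [0.5357 0.1423 0.1013]
205 192 [0.5304 0.1396 0.1037]
155 201 [0.509  0.2619 0.104 ]
169 197 [0.5187 0.2279 0.1035]
190 215 [0.4747 0.1777 0.0907]
170 170 [0.5881 0.2285 0.0938]
s 349 149 [0.4994 0.2816 0.1478]
s 349 150 [0.503  0.28   0.1488]
s 308 169 [0.5278 0.1722 0.1446]
s 308 170 [0.5316 0.1708 0.1462]
s 308 172 [0.533  0.1709 0.1404]
```

View pics/crop.png

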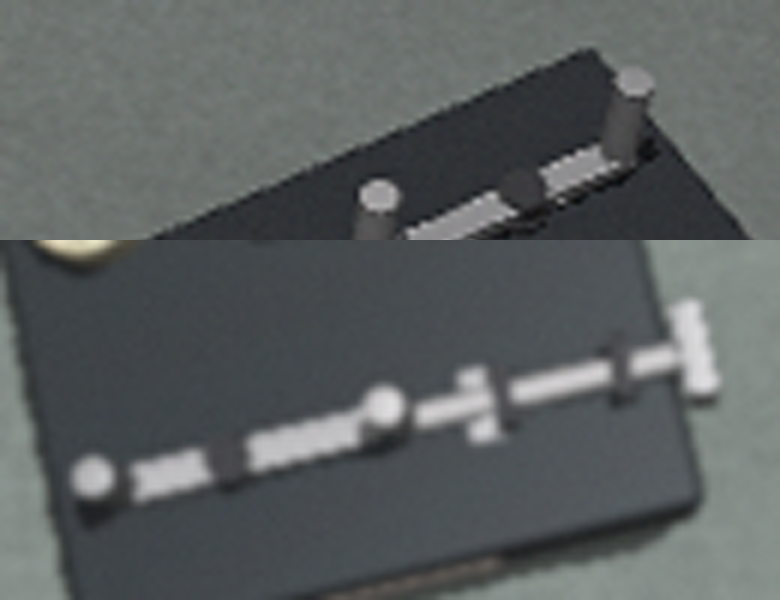

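The crop shows the catch knob at (93,477) and the bolt knob at (383,406) in its lower (top view) part. In the upper (scene) part they are at (635,82) and (380,197). The strip's far end lies against the bolt knob. Next I triangulate.

```bash
python3 - <<'E'
from h import *
import pickle; a,b=pickle.load(open('ab.pkl','rb'))
f=lambda u,v,ou,ov,oy:(ou+(u+.5)/6-.5,ov+(v-oy+.5)/6-.5)
c=tri((b,*f(93,477,125,165,240)),(a,*f(635,82,245,135,0)))
k=tri((b,*f(383,406,125,165,240)),(a,*f(380,197,245,135,0)))
d=c-k; print('catch',c.round(4),'bolt',k.round(4),np.linalg.norm(d[:2]))
# depth-based check: centroid of points with z>0.135 near the two
for s in(a,b):
    P=pts(s)
    for q in(c,k):
        m=(np.linalg.norm(P[...,:2]-q[:2],axis=-1)<.016)&(P[...,2]>.143)&(P[...,2]<.16)
        print(s['n'],m.sum(),P[m].mean(0).round(4))
# lid height and outline from top, depth
P=pts(b); m=((P[...,2]>.083)&(P[...,2]<.097)&(P[...,1]>.08)&(P[...,1]<.33)&(P[...,0]>.4)).astype(np.uint8)
print('lid z',np.median(P[m>0][:,2]))
q=cv2.minAreaRect(P[m>0][:,:2].astype(np.float32)); print(q)
# strip pivot and direction
y=d[:2]/np.linalg.norm(d[:2]); x=np.array([y[1],-y[0]])
print('ycase',y,'ang',np.degrees(np.arctan2(y[1],y[0])),'pivot',c[:2]-.045*y)
E
```

```text
catch [0.4973 0.2865 0.1466] bolt [0.5244 0.1738 0.1459] 0.11592158697139869
scene 36 [0.4993 0.2842 0.1471]
scene 36 [0.5256 0.1719 0.1467]
top 37 [0.4979 0.2855 0.1479]
top 37 [0.5248 0.1728 0.1485]
lid z 0.09034291000131082
((0.5711214542388916, 0.20027869939804077), (0.2273857295513153, 0.2633759081363678), 12.643888473510742)
ycase [-0.23376715  0.97229261] ang 103.5189617966933 pivot [0.50784619 0.2427793 ]
```

Call:
arm_command(deltas=[[[-31.6,-7.1,0],[0,0,0],50],[[-31.6,-7.1,0],[0,0,0],50],[[-31.6,-7.1,0],[0,0,0],50],[[-31.6,-7.1,0],[0,0,0],50],[[-31.6,-7.1,0],[0,0,0],50],[[-31.6,-7.1,0],[0,0,0],50],[[-31.6,-7.1,0],[0,0,0],50],[[-31.6,-7.1,0],[0,0,0],50],[[-31.6,-7.1,0],[0,0,0],50],[[-31.6,-7.1,0],[0,0,0],50],[[0,0,0],[0,0,0.14],50],[[0,0,0],[0,0,0.14],50]], force=20)

```text
time: 1.3
tool_pos: [0.4982, 0.285, 0.2385]
tool_rot: [[-0.73, 0.684, -0.001], [0.684, 0.73, -0.001], [0.001, -0.001, -1.0]]
contact_force: [0.2, 0.4, 0.9]
gripper_width: 0.0498
grasp_force: 0.0
```

Call:
arm_command(deltas=[[[0,0,0],[0,0,0.145],50],[[0,0,0],[0,0,0.145],50],[[0,0,0],[0,0,0.145],50],[[0,0,0],[0,0,0.145],50],[[0,0,0],[0,0,0],50],[[0,0,0],[0,0,0],50]])

```text
time: 1.9
tool_pos: [0.4974, 0.286, 0.239]
tool_rot: [[-0.247, 0.969, -0.001], [0.969, 0.247, -0.0], [-0.0, -0.001, -1.0]]
contact_force: [-0.0, -0.5, 0.4]
gripper_width: 0.0501
grasp_force: 0.0
```

```bash
python3 - <<'E'
from h import *
w=snap('wrist'); import pickle; pickle.dump(w,open('w.pkl','wb'))
cv2.imwrite('pics/w.png',w['img'][...,::-1])
s=ctrl.read_state(); print(s['tool_pos'],s['tool_rot'].round(4),s['gripper_width'],s['contact_force'])
K=w['intrinsics'];
for q in([.498,.2855,.148],[.5248,.173,.148]):
    c=w['R']@np.array(q)+w['t']; print((K@c/c[2])[:2])
E
```

```text
[0.49741412 0.28603134 0.23910231] [[-2.465e-01  9.691e-01 -3.000e-04]
 [ 9.691e-01  2.465e-01 -1.000e-04]
 [-0.000e+00 -3.000e-04 -1.000e+00]] 0.049930807767319264 [0.08593042 0.10700762 0.21497086]
[253.34410797 203.26913759]
[251.2388216  323.33073813]
```

View pics/w.png

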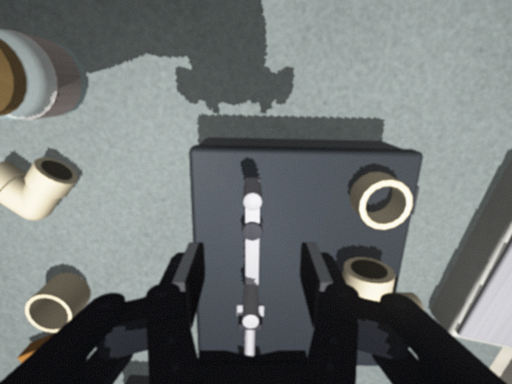

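The wrist view has the catch knob at (253,202), the pivot at (253,231) and the bolt knob at (251,321). All agree with the estimate to about 1–2 mm. I descend and grip.

Call:
arm_command(deltas=[[[0,0,20],[0,0,0],50],[[0,0,20],[0,0,0],50],[[0,0,20],[0,0,0],50],[[0,0,20],[0,0,0],50],[[0,0,20],[0,0,0],50],[[0,0,17],[0,0,0],50],[[0,0,0],[0,0,0],50],[[0,0,0],[0,0,0],0],[[0,0,0],[0,0,0],0],[[0,0,0],[0,0,0],0],[[0,0,0],[0,0,0],0],[[0,0,0],[0,0,0],0]], force=20)

```text
time: 3.15
tool_pos: [0.498, 0.2863, 0.1233]
tool_rot: [[-0.243, 0.97, 0.002], [0.97, 0.243, 0.001], [0.0, 0.002, -1.0]]
contact_force: [-1.1, 0.9, 6.5]
gripper_width: 0.0154
grasp_force: 21.1
```

Call:
arm_command(deltas=[[[-0.4,-6.3,0],[0,0,-0.14],0],[[-0.4,-6.3,0],[0,0,-0.14],0],[[-0.4,-6.3,0],[0,0,-0.14],0],[[-0.4,-6.3,0],[0,0,-0.14],0],[[-0.4,-6.3,0],[0,0,-0.14],0]])

```text
time: 3.65
tool_pos: [0.4718, 0.2692, 0.1233]
tool_rot: [[-0.814, 0.581, 0.001], [0.581, 0.814, 0.001], [-0.0, 0.002, -1.0]]
contact_force: [-0.4, 0.4, 6.6]
gripper_width: 0.0153
grasp_force: 21.1
```

Call:
arm_command(deltas=[[[-0.4,-6.3,0],[0,0,-0.14],0],[[-0.4,-6.3,0],[0,0,-0.14],0],[[-0.4,-6.3,0],[0,0,-0.14],0],[[-0.4,-6.3,0],[0,0,-0.14],0],[[-0.4,-6.3,0],[0,0,-0.14],0],[[0,0,0],[0,0,0],0]])

```text
time: 4.25
tool_pos: [0.4629, 0.2387, 0.1233]
tool_rot: [[-0.997, -0.079, 0.001], [-0.079, 0.997, 0.0], [-0.001, 0.0, -1.0]]
contact_force: [-3.3, -0.9, 8.8]
gripper_width: 0.0154
grasp_force: 21.3
```

Call:
arm_command(deltas=[[[-0.4,-6.3,0],[0,0,-0.14],0],[[0,0,0],[0,0,0],0]])

```text
time: 4.45
tool_pos: [0.4637, 0.2324, 0.1233]
tool_rot: [[-0.976, -0.217, 0.001], [-0.217, 0.976, -0.0], [-0.001, -0.0, -1.0]]
contact_force: [-5.3, -1.8, 9.8]
gripper_width: 0.0153
grasp_force: 21.4
```

Call:
arm_command(deltas=[[[0,-1,0],[0,0,0],0],[[0,0,0],[0,0,0],0]])

```text
time: 4.65
tool_pos: [0.4638, 0.2322, 0.1233]
tool_rot: [[-0.977, -0.213, 0.0], [-0.213, 0.977, 0.001], [-0.001, 0.001, -1.0]]
contact_force: [-5.5, 1.2, 8.9]
gripper_width: 0.015
grasp_force: 21.4
```

Call:
arm_command(deltas=[[[0,-1.5,0],[0,0,0],0],[[0,0,0],[0,0,0],0]])

```text
time: 4.85
tool_pos: [0.4639, 0.2313, 0.1233]
tool_rot: [[-0.977, -0.214, -0.0], [-0.214, 0.977, 0.002], [-0.0, 0.002, -1.0]]
contact_force: [-6.2, 5.2, 10.0]
gripper_width: 0.0155
grasp_force: 21.4
```

Call:
arm_command(deltas=[[[0,-1,0],[0,0,0],0],[[0,0,0],[0,0,0],0]])

```text
time: 5.05
tool_pos: [0.4639, 0.2312, 0.1233]
tool_rot: [[-0.977, -0.214, -0.0], [-0.214, 0.977, 0.004], [-0.001, 0.004, -1.0]]
contact_force: [-6.9, 10.2, 9.4]
gripper_width: 0.0154
grasp_force: 21.5
```

Call:
arm_command(deltas=[[[0,0,0],[0,0,0],45],[[0,0,0],[0,0,0],45],[[0,0,0],[0,0,0],45],[[0,0,0],[0,0,0],45],[[0,0,-20],[0,0,0],45],[[0,0,-20],[0,0,0],45],[[0,0,-25],[0,0,0],45],[[0,0,-25],[0,0,0],45],[[0,0,-25],[0,0,0],45],[[0,0,0],[0,0,0],45],[[0,0,0],[0,0,0],45]])

```text
time: 6.15
tool_pos: [0.4649, 0.2294, 0.2372]
tool_rot: [[-0.977, -0.212, 0.001], [-0.212, 0.977, 0.0], [-0.001, -0.0, -1.0]]
contact_force: [1.4, -0.4, 0.2]
gripper_width: 0.045
grasp_force: 0.0
```

```bash
python3 - <<'E'
from h import *
import pickle
w=snap('wrist');b=snap('top');a=snap('scene');pickle.dump((w,a,b),open('w2.pkl','wb'))
cb=cv2.resize(b['img'][165:235,125:255],None,fx=4,fy=4,interpolation=cv2.INTER_CUBIC)
im=np.full((280+300,520,3),0,np.uint8); im[:280]=cb; im[280:]=cv2.resize(w['img'],(520,390))[90:]
cv2.imwrite('pics/w2.png',im[...,::-1])
s=ctrl.read_state(); print(s['tool_pos'],s['tool_rot'].round(4),s['gripper_width'],s['contact_force'])
P=pts(a)
m=(P[...,2]>.140)&(P[...,2]<.155)&(P[...,0]>.42)&(P[...,0]<.56)&(P[...,1]>.14)&(P[...,1]<.3)
n,l,st,ce=cv2.connectedComponentsWithStats(m.astype(np.uint8))
for i in range(1,n):
    if st[i,4]>10: print(st[i],P[l==i].mean(0).round(4))
K=w['intrinsics'];
for q in([.464,.2312,.148],[.5248,.173,.148]):
    c=w['R']@np.array(q)+w['t']; print((K@c/c[2])[:2])
E
```

```text
[0.46431294 0.22927101 0.23615353] [[-9.772e-01 -2.125e-01 -1.800e-03]
 [-2.125e-01  9.772e-01 -6.000e-04]
 [ 1.900e-03 -2.000e-04 -1.000e+00]] 0.04488247013101356 [ 0.50684944  0.2456127  -0.56499087]
[320 140   7   7  38] [0.4666 0.2302 0.1468]
[304 165   8   7  39] [0.5262 0.1714 0.1468]
[254.12972372 202.82813868]
[169.51218597 256.35308111]
```

View pics/w2.png

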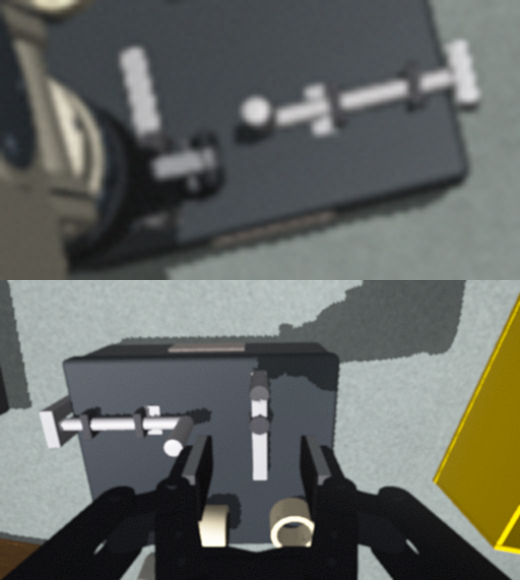

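The picture shows the catch strip square to the bolt (strip at u≈260 in the wrist part) and the bolt knob free at (174,447) of the composite. Next I work out the shift to the bolt knob.

```bash
python3 - <<'E'
from h import *
import pickle; w,a,b=pickle.load(open('w2.pkl','rb')); s=ctrl.read_state()
q=onplane(w,171.3,253,.148); print(q)
g=cv2.cvtColor(w['img'],cv2.COLOR_RGB2GRAY)[235:275,155:195]; m=(g>170).astype(np.uint8)
n,l,st,ce=cv2.connectedComponentsWithStats(m); i=1+st[1:,4].argmax(); u,v=ce[i]+[155,235]; print(st[i],u,v,onplane(w,u,v,.148))
print(tri((w,171.3,253),(a,307.5,168)))
t=np.array([.5250,.1727,s['tool_pos'][2]])
print((s['tool_rot'].T@(t-s['tool_pos']))*1000)
E
```

```text
[0.5213787  0.17403766 0.148     ]
[  6  11  19  16 227] 169.6079295154185 253.45374449339207 [0.52209307 0.17273153 0.148     ]
[0.52408293 0.17284634 0.1433531 ]
[-47.28099784 -68.1740347   -0.07722395]
```

Call:
arm_command(deltas=[[[-16,-23,0],[0,0,0],40],[[-16,-23,0],[0,0,0],40],[[-14.5,-22,0],[0,0,0],40],[[0,0,0],[0,0,0],40],[[0,0,20],[0,0,0],40],[[0,0,20],[0,0,0],40],[[0,0,20],[0,0,0],40],[[0,0,20],[0,0,0],40],[[0,0,20],[0,0,0],40],[[0,0,13],[0,0,0],40],[[0,0,0],[0,0,0],40],[[0,0,0],[0,0,0],40]])

```text
time: 7.5
tool_pos: [0.5242, 0.1732, 0.1242]
tool_rot: [[-0.977, -0.213, -0.001], [-0.213, 0.977, -0.0], [0.001, 0.0, -1.0]]
contact_force: [0.7, -0.4, -0.2]
gripper_width: 0.0405
grasp_force: 0.0
```

Call:
arm_command(deltas=[[[0,0,0],[0,0,0],0],[[0,0,0],[0,0,0],0],[[0,0,0],[0,0,0],0],[[0,0,0],[0,0,0],0],[[0,0,0],[0,0,0],0]], force=20)

```text
time: 8.0
tool_pos: [0.5249, 0.1731, 0.1251]
tool_rot: [[-0.977, -0.213, 0.001], [-0.213, 0.977, 0.0], [-0.001, 0.0, -1.0]]
contact_force: [-2.2, 1.1, 5.5]
gripper_width: 0.0156
grasp_force: 20.7
```

Call:
arm_command(deltas=[[[0,5,0],[0,0,0],0],[[0,5,0],[0,0,0],0],[[0,5,0],[0,0,0],0],[[0,5,0],[0,0,0],0],[[0,5,0],[0,0,0],0],[[0,5,0],[0,0,0],0],[[0,5,0],[0,0,0],0],[[0,3,0],[0,0,0],0],[[0,0,0],[0,0,0],0]])

```text
time: 8.9
tool_pos: [0.5163, 0.2102, 0.1251]
tool_rot: [[-0.977, -0.213, 0.0], [-0.213, 0.977, 0.0], [-0.0, -0.0, -1.0]]
contact_force: [-4.6, -0.2, 7.5]
gripper_width: 0.0152
grasp_force: 20.9
```

Call:
arm_command(deltas=[[[0,1.5,0],[0,0,0],0],[[0,1.5,0],[0,0,0],0],[[0,0,0],[0,0,0],0]])

```text
time: 9.2
tool_pos: [0.5157, 0.2128, 0.1251]
tool_rot: [[-0.977, -0.213, 0.001], [-0.213, 0.977, -0.0], [-0.0, -0.001, -1.0]]
contact_force: [-2.9, -2.1, 7.6]
gripper_width: 0.0154
grasp_force: 20.9
```

Call:
arm_command(deltas=[[[0,1,0],[0,0,0],0],[[0,1,0],[0,0,0],0],[[0,0,0],[0,0,0],0]])

```text
time: 9.5
tool_pos: [0.5157, 0.213, 0.1251]
tool_rot: [[-0.977, -0.211, 0.001], [-0.211, 0.977, -0.004], [-0.0, -0.004, -1.0]]
contact_force: [-1.5, -11.0, 8.4]
gripper_width: 0.0154
grasp_force: 21.2
```

Call:
arm_command(deltas=[[[0,1,0],[0,0,0],0],[[0,0.5,0],[0,0,0],0],[[0,0,0],[0,0,0],0]])

```text
time: 9.8
tool_pos: [0.5156, 0.2131, 0.1251]
tool_rot: [[-0.978, -0.21, 0.002], [-0.21, 0.978, -0.007], [-0.0, -0.007, -1.0]]
contact_force: [-0.8, -19.1, 8.3]
gripper_width: 0.0152
grasp_force: 21.7
```

Call:
arm_command(deltas=[[[0,0,0],[0,0,0],40],[[0,0,0],[0,0,0],40],[[0,0,0],[0,0,0],40],[[0,0,0],[0,0,0],40],[[0,0,-20],[0,0,0],40],[[0,0,-20],[0,0,0],40],[[0,0,-25],[0,0,0],40],[[0,0,-25],[0,0,0],40],[[0,0,-25],[0,0,0],40],[[0,-30,-20],[0,0,0],40],[[0,-40,0],[0,0,0],40],[[0,-40,0],[0,0,0],40]])

```text
time: 11.0
tool_pos: [0.5388, 0.1084, 0.26]
tool_rot: [[-0.977, -0.214, 0.002], [-0.214, 0.977, 0.0], [-0.002, -0.0, -1.0]]
contact_force: [0.7, -0.5, -0.4]
gripper_width: 0.0402
grasp_force: 0.0
```

Call:
arm_command(deltas=[[[0,-40,0],[0,0,0],40],[[0,-40,0],[0,0,0],40],[[0,0,0],[0,0,0],40],[[0,0,0],[0,0,0],40]])

```text
time: 11.4
tool_pos: [0.5556, 0.0301, 0.259]
tool_rot: [[-0.978, -0.211, -0.0], [-0.211, 0.978, 0.0], [0.0, 0.0, -1.0]]
contact_force: [-0.1, 0.3, 0.0]
gripper_width: 0.0398
grasp_force: 0.0
```

```bash
python3 - <<'E'
from h import *
a=snap('scene');b=snap('top')
f=lambda s,r:cv2.resize(s['img'][r[0]:r[1],r[2]:r[3]],(520,280),interpolation=cv2.INTER_CUBIC)
im=np.vstack([f(b,(165,235,125,255)),f(a,(130,200,245,375))]); cv2.imwrite('pics/end.png',im[...,::-1])
s=ctrl.read_state(); print(s['time'],s['tool_pos'],s['contact_force'])
for S in(a,b):
    P=pts(S); m=(P[...,2]>.140)&(P[...,2]<.155)&(P[...,0]>.42)&(P[...,0]<.56)&(P[...,1]>.14)&(P[...,1]<.3)
    n,l,st,ce=cv2.connectedComponentsWithStats(m.astype(np.uint8))
    for i in range(1,n):
        if st[i,4]>10: print(S['n'],st[i],P[l==i].mean(0).round(4))
E
```

```text
11.5 [0.55533857 0.03144889 0.25922902] [ 0.33550339 -0.56714281  0.03215715]
scene [320 140   7   8  40] [0.4661 0.2304 0.1457]
scene [320 158   7   8  40] [0.5169 0.2116 0.1464]
top [169 193   7   7  39] [0.5155 0.2123 0.1478]
top [160 215   8   7  38] [0.4648 0.2313 0.1477]
```

View pics/end.png

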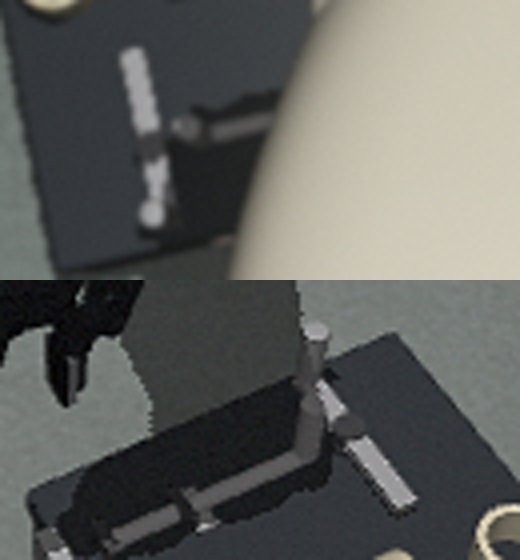

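The final picture shows the catch square to the bolt, with its knob at (150,213) in the top part, and the bolt knob drawn up next to the pivot at (185,127). Nothing is touching, so I hand in.

```bash
python3 -c "
from plant import ctrl
print(ctrl.sign_off())"
```

```text
the job is handed in; nothing more can be done
None
```

The case with the pipe elbow is unlocked and handed in: I turned its catch a quarter turn to the end stop, then drew the bolt fully open to its stop, and left both there with the robot clear (about 11.5 s used).

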